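Change the filter canister of a bench fume extractor

ROBOT

A 7-joint arm with a two-finger parallel gripper is mounted at the origin on the work surface. World frame = base frame: x ahead of the robot, y to its left, z up, the work surface at z = 0. Lengths are in mm, angles in rad, forces in N, time in s.
With the tool pointing down it reaches from about 425 to 825 mm from the base axis. Payload 3.6 kg.
Tool frame: the origin (TCP) lies at the very end of the fingers, on their centre line; the grasp point (between the pads) lies robot.hold_point_z behind it (robot.hold_point_z is the distance from the TCP to the grasp point, in mm); z points along the fingers, x is the direction in which the jaws open and shut, and the axes are right-handed (so a half turn about z gives the same grasp; the last joint's range is limited). The gripper opens to 85 mm and grips with 20 to 120 N. Pads are 22 mm wide; open, the fingers measure 114 mm over their backs; the gripper's body (76 mm by 85 mm) begins 54 mm behind the grasp point. The pads swing forward as they close: fully open they stand 13 mm farther back than shut.
Start: joints at [1.206, 0.615, -0.013, 1.423, 0.008, 1.103, -0.04], TCP at [215.428, -613.232, 231.297] pointing down, gripper open.
Joint ranges: [-3.12, 3.12], [-0.3, 2.06], [-1.34, 1.32], [0.26, 2.42], [-1.36, 4.5], [0.01, 1.98], [-2.84, 2.84]. Speed limits (rad/s): [2.79, 2.79, 3.14, 3.14, 3.14, 3.14, 3.14].

INTERFACE

Orientations are given as a rotation vector (axis times angle).
In Python, from station import robot gives the robot as it stands.
- The arm moves only by the tool carry_out, never from a script. Its argument "motion" is a list of rows, each a list of 2 entries, a list of its own where there are three numbers: the shift along the tool's x, y, z in m, then the turn about the tool's z in degrees. In form: [[[dx, dy, dz], yaw], ...]. A call has 1 to 12 rows; each row is the pose to reach, as a shift and turn from the pose commanded when the call began, along the tool's axes at that moment; what a row does not reach only later rows make up. A row lasts 1/8 s, in which the tool goes at most 62.5 mm and 10.7 degrees, less where a joint would pass 70% of its speed; a pose out of reach is approached as far as the arm can. A call with a gripper value outside its range is refused whole. "gripper" is the closure, from 0 (fully open) to 1 (shut), set as the call begins (left out, the last holds). The fingers move at their own pace and stop on an object; "squeeze" is the grip in N (left out, the last holds). Time passes only in rows, so rows that repeat a pose let the fingers close. It gives the time, the measured TCP pose, the force and the opening at its end, in the units of the state.
- robot.state(): the state, without advancing time (a new reading comes with each control period).
- robot.read_camera(name): name is "side" or "top"; returns the picture (400x640x3 uint8, blue, green, red); there is no depth.
- robot.camera_model(name): a dict with "K" (3x3 intrinsics, pixels), "k1" (the pictures are not rectified: a ray, as slopes to the right and down, at radius r is drawn at 1 + k1 r^2 times it, then the intrinsics apply), "world_to_cam" (4x4, takes a point from world to camera coordinates). Camera axes: x right, y down, z forward; pixel columns grow to the right and rows downward; lengths in mm; the calibration is good to about 2 mm. A picture is of the moment at which its call begins. camera_model takes no time and is no camera call.
- robot.close_job(): hands the job in, once; it reports no verdict.
The state is a dict: "time_s": time; "qpos": joint angles; "qd": joint speeds; "joint_torque": joint torques, N m; "position": TCP position; "tcp_rot": TCP orientation; "force": force on the tool from outside, world axes, zero at the start; "ft_torque": the same for the moment, N m; "grip_width": finger opening in mm.
Only numpy, scipy, OpenCV 4.12 (cv2) and the standard library are available. Lean on these libraries where they do the work, as an engineer would, in place of code of your own. Each camera call takes 0.05 s, during which the arm holds its last target. There are 200 camera calls.

TASK

Swap the fume extractor's filter: press the spent canister down against its spring, turn it about a quarter turn anticlockwise, lift it out, and stand it in the empty nest of the tray, set down gently and kept upright all the way so that it sheds no soot. Then take the fresh white canister from the tray, lower it into the extractor, press it down, turn it about a quarter turn clockwise to its stop and let it rise so that it clicks home, flush with the collar and with its bar square across the unit between the two red marks. Let go of everything and leave the other things on the desk where they are.

Things in the scene. Friction and masses are not known exactly. Their poses are not given: they have to be found in the camera images.
- spent: Spent filter canister, 0.22 to 0.35 kg, yellowed cap, dark grip bar; starts locked in the extractor. Origin = grip point: on the axis, mid-bar, 10 mm below the bar's top, 24 mm above the cap's flat top, 86 mm above the underside. z up; x along the bar, towards one of two opposite lugs (half a turn is the same). The bar is 60 long, 14 thick, 34 tall: pinch its thickness from above.
- fresh: Fresh canister, white cap, bright blue bar, starts in the tray at any yaw; same shape and origin as the spent one: drum diameter 78, 50 tall, foot chamfered; cap diameter 88, 12 thick; whole height 96. Two bayonet lugs in line with the bar stick out of the cap to 52 mm from the axis, 16 wide, 6 tall, their tops 4 mm below the cap's top.
- extractor: Low pale-grey cabinet 220 x 190 mm, deck 100 mm high; a dark collar (inner diameter 92, outer 124, top 8 mm above the deck) rings the filter well; round intake hood at the back. Origin on the desk under the well's axis; x to the controls at the rear, y across, z up. Red dots on the deck mark where the bar's ends point when locked, green dots when open (lug slots).
- socket (a point): Well axis at the collar's top, 108 mm above the desk; axes as the extractor's. LOCKED: bar along y, cap flush with the collar (canister origin 24 mm above this point). OPEN: bar 80 degrees anticlockwise (seen from above) of that, lugs in the slots, play 5 degrees either way. Turn only when pressed to 15 to 19 mm. Hard stops about 4 degrees past both ends.
- follower (a joint): Sprung plate in the well that carries the canister, m, up positive. 0 = locked height; +0.006 = top stop (canister let go with its lugs in the open slots, origin 30 mm above the socket point); -0.009 = bottom stop. To turn, press to between -0.005 and -0.009: the pockets that hold the locked lugs are 4 mm deep. Upward force 6.5 N at the top, 9.5 N locked, 14 N at the bottom.
- nest_free (a point): Centre of the floor of the empty nest, 10 mm above the desk: round pocket diameter 87, 24 deep, in a dark tray with blue edges 256 x 140 mm, 34 tall, that has two equal nests. A canister standing in it has its origin 86 mm above this point. x points along the tray to the other nest, 116 mm away, where the fresh canister starts; z up.
- power_brick: Black laptop power supply 70 x 150 x 28 mm; not to be moved. Origin: centre of its underside.
- hard_drive: Silver 3.5 inch hard drive 102 x 147 x 26 mm; not to be moved. Origin: centre of its underside.
- pencil_box: Orange hard pencil box 68 x 190 x 50 mm; not to be moved. Origin: centre of its underside.
Mind the look-alikes: they are no part of the job. Of the things that look like the spent, the largest one is meant.

How it is judged:
By the outcome, as a careful person would: the job done as asked, in the order asked, and still so for the second after the job is handed in, with the robot touching nothing.
It also fails if it takes over 58 s, if anything falls off the work surface, if the arm or the gripper's body presses on something with over 40 N, if the wrist force passes 120 N, or if a joint passes its speed limit or range.

## Working session

There is one attempt and no reset: what is moved stays moved. The work goes in short steps, Python scripts to look and compute and a tool call to move; the robot and the scene stay as the last step left them, time stands still between calls to the robot, and variables do not carry over. Pictures are saved under pics/ and viewed, about 8 in all and at most 12, crops included, and the job is handed in when it is done.

Besides the shell and the picture viewer there is one more tool, called as name([rows], argument=value, ...), one row to a line, values as JSON. carry_out: Moves the arm, as the interface text tells. Its arguments: {"type":"object","properties":{"motion":{"type":"array"},"gripper":{"type":"number"},"squeeze":{"type":"number"}},"required":["motion"]}

```bash
mkdir -p pics; ls; python3 - <<'E'
from station import robot
import cv2
for n in("top","side"):
    cv2.imwrite(f"pics/{n}0.png",robot.read_camera(n)); print(n,robot.camera_model(n))
print(robot.state(), robot.hold_point_z)
E
```

```text
pics
top {'K': array([[412.73357585,   0.        , 319.47027382],
       [  0.        , 412.73357585, 190.69123498],
       [  0.        ,   0.        ,   1.        ]]), 'k1': -0.06746752421416878, 'world_to_cam': array([[ 1.62614109e-02, -9.99829530e-01,  8.74513611e-03,
        -1.24212605e+01],
       [-9.85514209e-01, -1.75040275e-02, -1.68687144e-01,
         6.22739482e+02],
       [ 1.68811463e-01, -5.87536494e-03, -9.85630849e-01,
         1.36778496e+03],
       [ 0.00000000e+00,  0.00000000e+00,  0.00000000e+00,
         1.00000000e+00]])}
side {'K': array([[445.48746266,   0.        , 315.66807993],
       [  0.        , 445.48746266, 205.02906545],
       [  0.        ,   0.        ,   1.        ]]), 'k1': 0.03807136087190969, 'world_to_cam': array([[ 9.97597265e-01, -6.92180460e-02, -2.92551744e-03,
        -6.03755473e+02],
       [-3.62990952e-02, -4.86256436e-01, -8.73061885e-01,
         1.25750865e+02],
       [ 5.90090860e-02,  8.71070342e-01, -4.87600643e-01,
         1.27650175e+03],
       [ 0.00000000e+00,  0.00000000e+00,  0.00000000e+00,
         1.00000000e+00]])}
{'time_s': 0.1, 'qpos': array([ 1.20651519,  0.61580659, -0.01261278,  1.42477455,  0.00810137,
        1.10339245, -0.04041468]), 'qd': array([-0.0007532 , -0.00189382, -0.00033072, -0.00430095,  0.00223503,
        0.00041122,  0.001073  ]), 'joint_torque': array([ 6.41113329e-04, -4.70378101e+01,  2.59934105e-01, -1.71567911e+01,
        1.00532547e-02,  5.90830139e-03,  2.59195878e-05]), 'position': array([ 215.18275229, -612.60641433,  230.25242792]), 'tcp_rot': array([-2.56219938,  1.81560831,  0.00301547]), 'force': array([-0.0750353 , -0.41425294,  0.33887623]), 'ft_torque': array([-0.00763843,  0.02025978, -0.00762058]), 'grip_width': 85.49627040588129} 18.700000000000003
```

View pics/top0.png

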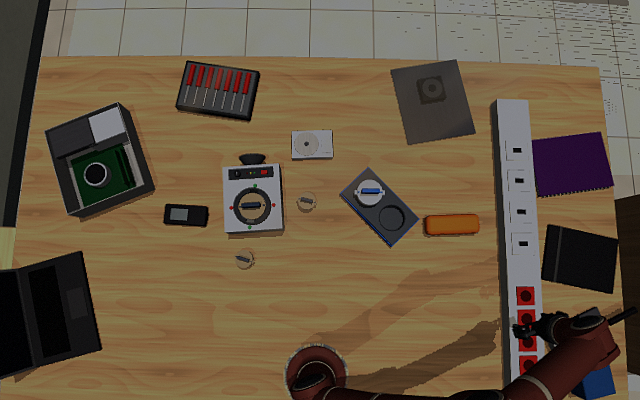

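View pics/side0.png

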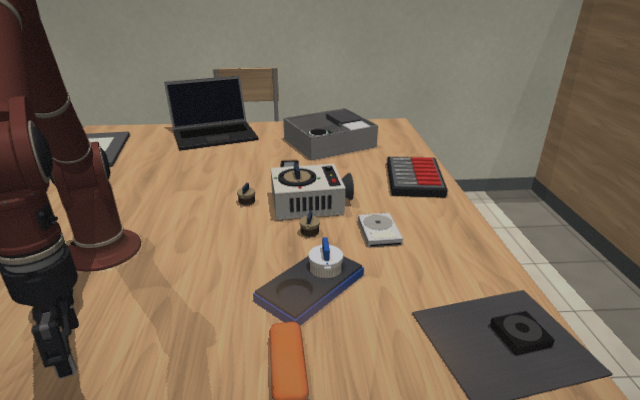

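Top view: extractor at about (252,206), tray with the fresh canister at (370,191) and the free nest at (392,217). The two small look-alikes are at (306,201) and (245,258). I'll enlarge both views next.

```bash
python3 - <<'E'
import cv2
a=cv2.imread("pics/top0.png")[150:250,215:425]
a=cv2.resize(a,None,fx=3.8,fy=3.8,interpolation=cv2.INTER_CUBIC)
b=cv2.imread("pics/side0.png")[155:325,245:375]
b=cv2.resize(b,None,fx=3.5,fy=3.5,interpolation=cv2.INTER_CUBIC)
cv2.imwrite("pics/c1.png",cv2.convertScaleAbs(a,alpha=1.6)); cv2.imwrite("pics/c2.png",cv2.convertScaleAbs(b,alpha=1.3))
E
```

```text
(no output)
```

View pics/c1.png

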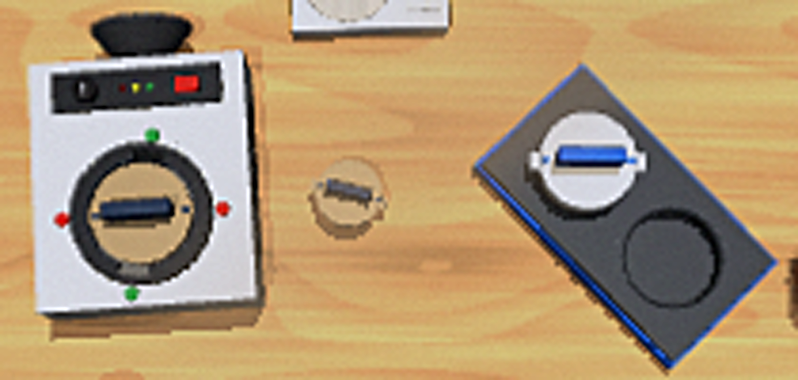

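View pics/c2.png

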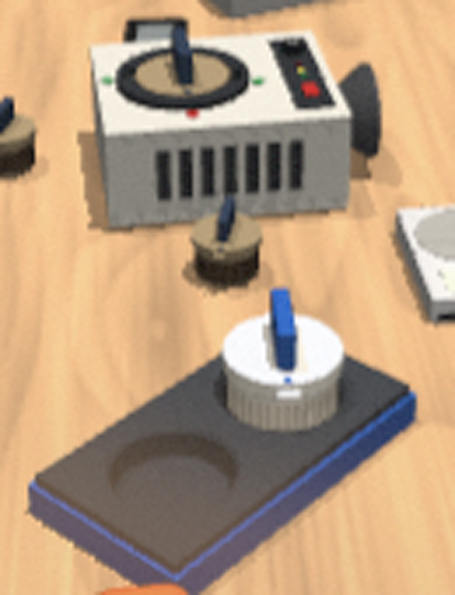

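Crop readings: collar centre about (141,212); red dots (62,219) and (223,209); green dots (152,136) and (131,294). Nest centre about (671,257), fresh cap centre about (589,161), and its lugs at (538,160) and (642,160).

```bash
cat > h.py <<'E'
import numpy as np, cv2
from scipy.spatial.transform import Rotation as R
from station import robot
def world(cam,uv,z):
    m=robot.camera_model(cam);T=m["world_to_cam"];k=m["k1"]
    s=cv2.undistortPoints(np.array([[uv]],float),m["K"],np.array([k,0,0,0]))[0,0]
    d=T[:3,:3].T@np.array([*s,1]);c=-T[:3,:3].T@T[:3,3]
    return (c+d*(z-c[2])/d[2])[:2]
def crop(p,o,f): return [(p[0]+.5)/f-.5+o[0],(p[1]+.5)/f-.5+o[1]]
def go(x,y,z,yaw):
    "delta in tool axes (mm) and turn about tool z (deg) to reach TCP x,y,z with tool-x at yaw deg"
    s=robot.state();r=R.from_rotvec(s["tcp_rot"]);M=r.as_matrix()
    cy=np.degrees(np.arctan2(M[1,0],M[0,0]));dy=-(yaw-cy)
    print("t",round(s["time_s"],2),"pos",s["position"].round(1),"yaw",round(cy,2),"tilt",M[:2,2].round(4),"F",s["force"].round(1),"w",round(s["grip_width"],1),"q7",round(s["qpos"][6],2))
    print("delta mm",(M.T@(np.array([x,y,z])-s["position"])).round(1),"turn",round((dy+180)%360-180,2))
E
python3 - <<'E'
from h import *
t=lambda p,z:world("top",crop(p,(215,150),3.8),z)
s=lambda p,z:world("side",crop(p,(245,155),3.5),z)
a=lambda v:np.degrees(np.arctan2(v[1],v[0])).round(1)
r1,r2,g1,g2=[t(p,100) for p in((62,219),(223,209),(152,136),(131,294))]
print("well",t((141,212),108),(r1+r2)/2,(g1+g2)/2,"red dir",a(r1-r2),"green",a(g1-g2))
print("side well",s((183,77),108), "green mid",(s((107,81),100)+s((258,81),100))/2)
b=t((102,210),142),t((173,207),142);print("bar",b,(b[0]+b[1])/2)
C=[t(p,34) for p in((583,66),(475,168),(777,262),(672,365))];print("tray",np.mean(C,0),a(C[0]-C[2]),a(C[1]-C[3]),np.linalg.norm(C[0]-C[2]),np.linalg.norm(C[0]-C[1]))
print("nest",t((671.5,257.5),34),"side",s((174,478),34))
print("fresh",t((589,161),72),"side",s((283,363),72),"lugdir",a(t((538,160),66)-t((642,160),66)))
b=t((558,150),106),t((629,153),106);print("fbar",b,(b[0]+b[1])/2,a(b[0]-b[1]))
go(540,160,250,0)
E
```

```text
well [560.34297381 220.4063423 ] [559.65597248 220.3453767 ] [559.33547826 221.11684022] red dir 94.6 green -5.1
side well [559.45782678 211.76442956] green mid [559.06478042 219.92190053]
bar (array([556.95889442, 248.06692877]), array([560.60573355, 188.13535841])) [558.78231399 218.10114359]
tray [ 575.89786694 -211.41034426] 44.6 45.4 252.5830631779818 139.66490086811635
nest [ 536.69621776 -252.40217791] side [ 536.15801225 -264.14403873]
fresh [ 618.1140385 -172.3526872] side [ 616.80350769 -190.31203248] lugdir 91.0
fbar (array([ 621.59258238, -140.83640207]), array([ 620.04093939, -203.06168135])) [ 620.81676088 -171.94904171] 88.6
t 0.1 pos [ 215.2 -612.6  230.3] yaw -70.64 tilt [-0.0008  0.0022] F [-0.1 -0.4  0.3] w 85.5 q7 -0.04
delta mm [-621.3 -562.5  -18.3] turn -70.64
```

carry_out([
  [[-0.03,-0.045,-0.01],-7],
  [[-0.065,-0.095,-0.02],-14],
  [[-0.1,-0.145,-0.02],-21],
  [[-0.13,-0.195,-0.02],-28],
  [[-0.165,-0.245,-0.02],-35],
  [[-0.195,-0.295,-0.02],-42],
  [[-0.23,-0.345,-0.02],-49],
  [[-0.265,-0.395,-0.02],-56],
  [[-0.295,-0.44,-0.02],-63],
  [[-0.34,-0.475,-0.02],-70],
  [[-0.385,-0.495,-0.02],-75],
  [[-0.43,-0.51,-0.02],-75.2],
], gripper=0)

```text
time_s: 1.6
position: [554.0, -36.6, 250.7]
tcp_rot: [-3.138, -0.127, 0.001]
force: [0.4, -0.1, -0.5]
grip_width: 85.6
```

```bash
python3 -c "
from h import *
go(559.5,220,200,4.6)"
```

```text
t 1.6 pos [554.  -36.6 250.7] yaw 4.62 tilt [-0.0008  0.0006] F [ 0.4 -0.1 -0.5] w 85.6 q7 -0.11
delta mm [  26.2 -255.3   50.9] turn 0.02
```

carry_out([
  [[0.004,-0.045,0.0],0],
  [[0.009,-0.095,0.0],0],
  [[0.014,-0.145,0.01],0],
  [[0.019,-0.195,0.02],0],
  [[0.024,-0.235,0.03],0],
  [[0.026,-0.255,0.04],0],
  [[0.026,-0.255,0.05],0],
  [[0.026,-0.255,0.05],0],
])

```text
time_s: 2.6
position: [559.8, 214.5, 200.0]
tcp_rot: [3.136, 0.12, -0.004]
force: [-0.9, -0.2, 0.8]
grip_width: 85.3
```

```bash
python3 - <<'E'
from h import *
go(559.5,220,113.5,4.6)
a=robot.read_camera("top")[165:245,210:300];b=robot.read_camera("side")[130:220,255:360]
f=lambda i,k:cv2.convertScaleAbs(cv2.resize(i,(400,int(400*i.shape[0]/i.shape[1])),interpolation=cv2.INTER_CUBIC),alpha=k)
a,b=f(a,1.7),f(b,1.4);h=max(len(a),len(b))
cv2.imwrite("pics/d1.png",np.hstack([cv2.copyMakeBorder(i,0,h-len(i),0,0,0) for i in(a,b)]))
E
```

```text
t 2.6 pos [559.8 214.5 200. ] yaw 4.37 tilt [-0.0021 -0.0034] F [-0.9 -0.2  0.8] w 85.3 q7 -0.58
delta mm [ 0.3 -5.8 86.5] turn -0.23
```

View pics/d1.png

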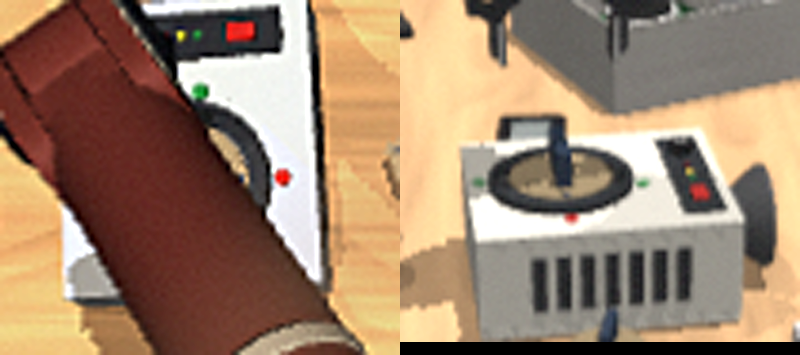

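Side view: the fingers (about 495 and 617) straddle the bar (557) centrally. I'm descending in part and then re-measuring.

carry_out([
  [[0,0,0.02],0],
  [[0,0,0.04],0],
  [[0,0,0.05],0],
  [[0,0,0.05],0],
])

```text
time_s: 3.2
position: [559.9, 216.8, 151.2]
tcp_rot: [3.139, 0.123, -0.001]
force: [-0.2, -1.2, 1.1]
grip_width: 85.5
```

```bash
python3 -c "
from h import *
go(559.5,220,113.5,4.6)"
```

```text
t 3.2 pos [559.9 216.8 151.2] yaw 4.48 tilt [-0.0005 -0.0006] F [-0.2 -1.2  1.1] w 85.5 q7 -0.61
delta mm [-0.1 -3.3 37.7] turn -0.12
```

carry_out([
  [[0,-0.003,0.015],0],
  [[0,-0.003,0.03],0],
  [[0,-0.003,0.037],0],
  [[0,-0.003,0.0375],0],
  [[0,-0.003,0.0375],0],
])

```text
time_s: 3.82
position: [559.7, 220.9, 114.1]
tcp_rot: [-3.139, -0.125, -0.001]
force: [0.5, -0.7, -0.8]
grip_width: 85.7
```

carry_out([
  [[0,0,0],0],
  [[0,0,0],0],
  [[0,0,0],0],
  [[0,0,0],0],
  [[0,0,0],0],
  [[0,0,0],0],
], gripper=1, squeeze=70)

```text
time_s: 4.58
position: [559.6, 220.8, 114.1]
tcp_rot: [-3.139, -0.125, -0.001]
force: [0.2, 0.2, 2.6]
grip_width: 13.0
```

```bash
python3 -c "
from h import *
go(559.5,220,113.5,4.6)"
```

```text
t 4.58 pos [559.6 220.8 114.1] yaw 4.56 tilt [0.0004 0.0001] F [0.2 0.2 2.6] w 13.0 q7 -0.64
delta mm [-0.2  0.7  0.6] turn -0.04
```

carry_out([
  [[0,0,0.002],0],
  [[0,0,0.004],0],
  [[0,0,0.006],0],
  [[0,0,0.0075],0],
  [[0,0,0.0075],0],
])

```text
time_s: 5.2
position: [559.7, 220.9, 107.9]
tcp_rot: [3.139, 0.125, 0.002]
force: [-2.0, -1.8, 9.5]
grip_width: 13.0
```

carry_out([
  [[0,0,0.0008],-4],
  [[0,0,0.0008],-12],
  [[0,0,0.0008],-20],
  [[0,0,0.0008],-28],
  [[0,0,0.0008],-36],
  [[0,0,0.0008],-44],
  [[0,0,0.0008],-52],
  [[0,0,0.0008],-60],
  [[0,0,0.0008],-68],
  [[0,0,0.0008],-75],
  [[0,0,0.0008],-80],
  [[0,0,0.0008],-80],
])

```text
time_s: 6.7
position: [560.4, 221.1, 107.5]
tcp_rot: [2.324, 2.113, 0.004]
force: [-1.3, -0.9, 9.5]
grip_width: 12.8
```

```bash
python3 -c "
from h import *
go(559.5,220,180,84.6);print(robot.state()['ft_torque'])"
```

```text
t 6.7 pos [560.4 221.1 107.5] yaw 84.55 tilt [0.0025 0.0009] F [-1.3 -0.9  9.5] w 12.8 q7 0.48
delta mm [ -1.1  -0.7 -72.5] turn -0.05
[-0.45515847  0.28397895  0.02524599]
```

carry_out([
  [[0,0,-0.003],0],
  [[0,0,-0.008],0],
  [[0,0,-0.015],0],
  [[0,0,-0.024],0],
  [[0,0,-0.034],0],
  [[0,0,-0.045],0],
  [[0,0,-0.056],0],
  [[0,0,-0.067],0],
  [[0,0,-0.077],0],
  [[0,0,-0.085],0],
  [[0,0,-0.09],0],
  [[0,0,-0.092],0],
])

```text
time_s: 8.2
position: [559.5, 220.8, 197.8]
tcp_rot: [2.324, 2.113, 0.0]
force: [0.7, -0.0, -2.4]
grip_width: 12.6
```

```bash
python3 - <<'E'
from h import *
go(535,-252.4,202,0)
b=robot.read_camera("side")[110:340,230:370]
cv2.imwrite("pics/e1.png",cv2.convertScaleAbs(cv2.resize(b,None,fx=2.5,fy=2.5,interpolation=cv2.INTER_CUBIC),alpha=1.4))
E
```

```text
t 8.2 pos [559.5 220.8 197.8] yaw 84.56 tilt [0.0001 0.0001] F [ 0.7 -0.  -2.4] w 12.6 q7 0.56
delta mm [-473.3   20.5   -4.3] turn 84.56
```

View pics/e1.png

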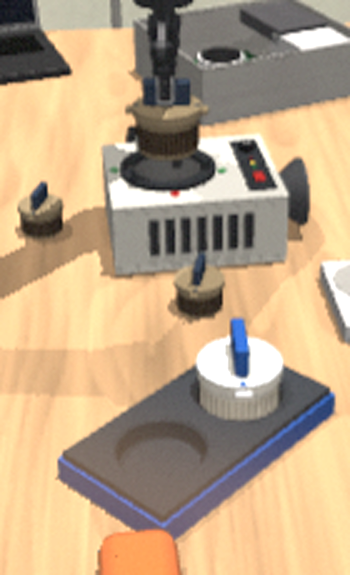

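The canister is out and upright. I'm carrying it to the nest smoothly.

carry_out([
  [[-0.005,0,0],1],
  [[-0.015,0.001,0],3],
  [[-0.03,0.001,0],6],
  [[-0.05,0.002,0],10],
  [[-0.075,0.003,0],15],
  [[-0.105,0.005,0],20],
  [[-0.137,0.006,0],26],
  [[-0.17,0.007,0],32],
  [[-0.203,0.009,0],38],
  [[-0.236,0.01,0],44],
  [[-0.269,0.012,0],50],
  [[-0.302,0.013,0],55],
])

```text
time_s: 9.75
position: [543.1, -84.0, 197.8]
tcp_rot: [3.04, 0.79, 0.0]
force: [0.5, 0.3, -2.1]
grip_width: 12.7
```

```bash
python3 - <<'E'
from h import *
go(535,-252.4,202,0)
E
```

```text
t 9.75 pos [543.1 -84.  197.8] yaw 29.12 tilt [ 0.0003 -0.0008] F [ 0.5  0.3 -2.1] w 12.7 q7 0.25
delta mm [-89.  143.2  -4.1] turn 29.12
```

carry_out([
  [[-0.016,0.026,0],5],
  [[-0.031,0.05,0],10],
  [[-0.045,0.073,0],15],
  [[-0.058,0.094,0],20],
  [[-0.069,0.111,0],24],
  [[-0.078,0.125,0],27],
  [[-0.084,0.135,0],29],
  [[-0.087,0.141,0],29],
  [[-0.088,0.143,0.002],29],
  [[-0.088,0.143,0.006],29],
  [[-0.088,0.143,0.015],29],
  [[-0.088,0.143,0.026],29],
])

```text
time_s: 11.25
position: [537.7, -248.4, 170.8]
tcp_rot: [-3.141, -0.016, 0.0]
force: [-0.2, -0.4, -2.4]
grip_width: 12.6
```

```bash
python3 - <<'E'
from h import *
go(535.5,-252.4,77.3,0)
b=robot.read_camera("side")[190:340,230:390]
cv2.imwrite("pics/f1.png",cv2.convertScaleAbs(cv2.resize(b,None,fx=3.5,fy=3.5,interpolation=cv2.INTER_CUBIC),alpha=1.4))
E
```

```text
t 11.25 pos [ 537.7 -248.4  170.8] yaw 0.6 tilt [-0.0002  0.0004] F [-0.2 -0.4 -2.4] w 12.6 q7 0.11
delta mm [-2.3  4.  93.5] turn 0.6
```

View pics/f1.png

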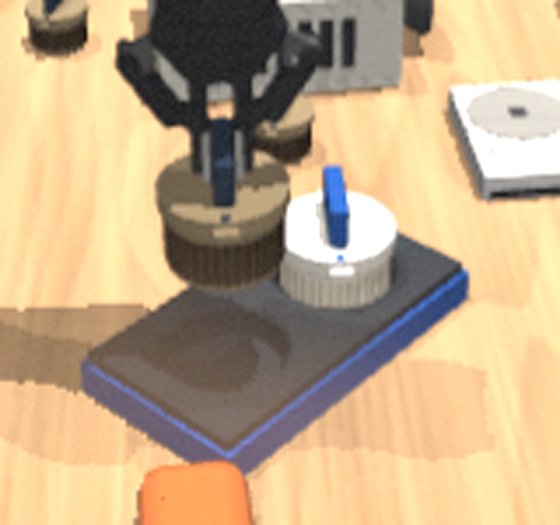

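carry_out([
  [[-0.001,0.001,0.012],0],
  [[-0.002,0.003,0.024],0],
  [[-0.002,0.003,0.036],0],
  [[-0.002,0.003,0.046],0],
  [[-0.002,0.003,0.053],0],
  [[-0.002,0.003,0.055],0],
  [[-0.002,0.003,0.055],0],
])

```text
time_s: 12.18
position: [536.0, -251.9, 116.6]
tcp_rot: [3.142, 0.015, 0.001]
force: [-0.4, 0.2, -2.2]
grip_width: 13.1
```

```bash
python3 - <<'E'
from h import *
go(535.5,-252.4,77.3,0)
E
```

```text
t 12.18 pos [ 536.  -251.9  116.6] yaw 0.56 tilt [0.0004 0.    ] F [-0.4  0.2 -2.2] w 13.1 q7 0.08
delta mm [-0.6  0.5 39.3] turn 0.56
```

carry_out([
  [[-0.0005,0.0005,0.007],0],
  [[-0.0005,0.0005,0.014],0],
  [[-0.0005,0.0005,0.021],0],
  [[-0.0005,0.0005,0.026],0],
  [[-0.0005,0.0005,0.03],0],
  [[-0.0005,0.0005,0.033],0],
  [[-0.0005,0.0005,0.034],0],
])

```text
time_s: 13.05
position: [535.3, -252.4, 82.4]
tcp_rot: [-3.141, -0.015, 0.0]
force: [-0.6, 0.1, -3.0]
grip_width: 12.8
```

carry_out([
  [[0,0,0.001],0],
  [[0,0,0.002],0],
  [[0,0,0.003],0],
  [[0,0,0.004],0],
  [[0,0,0.004],0],
])

```text
time_s: 13.68
position: [535.2, -252.4, 78.4]
tcp_rot: [-3.141, -0.015, 0.0]
force: [-0.3, -0.2, -2.0]
grip_width: 12.8
```

carry_out([
  [[0,0,0.0004],0],
  [[0,0,0.0008],0],
  [[0,0,0.0012],0],
  [[0,0,0.0016],0],
  [[0,0,0.0016],0],
])

```text
time_s: 14.3
position: [535.4, -252.4, 78.1]
tcp_rot: [3.141, 0.015, 0.0]
force: [-2.3, 0.7, 6.4]
grip_width: 12.9
```

carry_out([
  [[0,0,-0.0006],0],
  [[0,0,-0.0006],0],
])

```text
time_s: 14.55
position: [535.4, -252.4, 78.1]
tcp_rot: [3.141, 0.015, 0.0]
force: [-2.3, 1.8, 6.2]
grip_width: 13.2
```

carry_out([
  [[0,0,0],0],
  [[0,0,0],0],
  [[0,0,0],0],
  [[0,0,0],0],
  [[0,0,-0.01],0],
  [[0,0,-0.025],0],
  [[0,0,-0.05],0],
  [[0,0,-0.08],0],
  [[0,0,-0.1],0],
], gripper=0)

```text
time_s: 15.68
position: [536.2, -252.6, 180.4]
tcp_rot: [3.14, 0.015, 0.005]
force: [0.3, 0.5, -0.4]
grip_width: 85.6
```

```bash
python3 - <<'E'
from h import *
go(617,-170.9,77.3,0)
b=robot.read_camera("side")[200:340,230:370];a=robot.read_camera("top")[160:250,335:425]
f=lambda i,k:cv2.convertScaleAbs(cv2.resize(i,(400,400),interpolation=cv2.INTER_CUBIC),alpha=k)
cv2.imwrite("pics/g1.png",np.hstack([f(a,1.7),f(b,1.4)]))
E
```

```text
t 15.68 pos [ 536.2 -252.6  180.4] yaw 0.56 tilt [ 0.0033 -0.0012] F [ 0.3  0.5 -0.4] w 85.6 q7 0.12
delta mm [ 81.3 -81.  103.3] turn 0.56
```

View pics/g1.png

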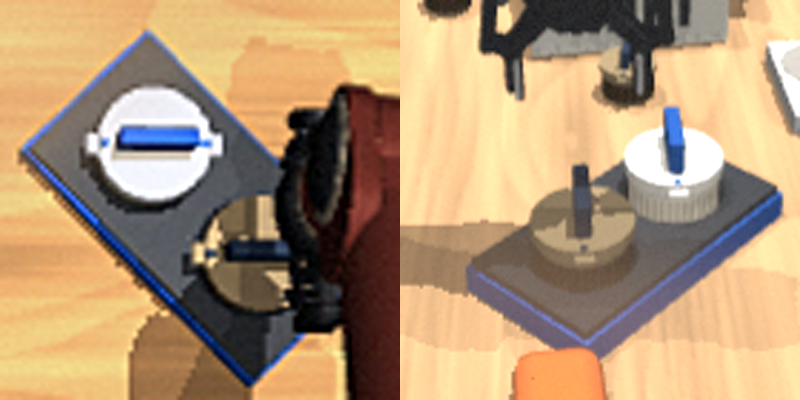

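Spent canister stands in the nest. Fresh bar's top runs from about (119,131) to (198,137) and its lugs are at (92,143) and (217,146) in the crop.

```bash
python3 - <<'E'
from h import *
f=400/90
t=lambda p,z:world("top",crop(p,(335,160),f),z)
a=lambda v:np.degrees(np.arctan2(v[1],v[0])).round(1)
b=t((119,132),106),t((199,136),106);print((b[0]+b[1])/2,a(b[0]-b[1]))
b=t((92,144),66),t((217,146),66);print((b[0]+b[1])/2,a(b[0]-b[1]))
b=t((104,142),72),t((206,146),72);print("dots",(b[0]+b[1])/2,a(b[0]-b[1]))
print("cap",t((154,147),72))
E
```

```text
[ 619.90634763 -170.51601069] 88.1
[ 618.29693625 -172.29791882] 90.1
dots [ 618.06171074 -171.89036768] 88.7
cap [ 615.72128485 -171.08424637]
```

carry_out([
  [[0.025,-0.025,0],0],
  [[0.055,-0.054,0],0.7],
  [[0.08,-0.078,0],1.5],
  [[0.0825,-0.0805,0.005],1.5],
  [[0.0825,-0.0805,0.02],1.5],
  [[0.0825,-0.0805,0.04],1.5],
  [[0.0825,-0.0805,0.05],1.5],
  [[0.0825,-0.0805,0.05],1.5],
])

```text
time_s: 16.77
position: [615.6, -172.3, 126.2]
tcp_rot: [3.141, -0.028, -0.005]
force: [0.5, 0.2, -0.7]
grip_width: 85.9
```

```bash
python3 - <<'E'
from h import *
go(618,-171.5,77.9,-1)
E
```

```text
t 16.77 pos [ 615.6 -172.3  126.2] yaw -1.03 tilt [-0.003 -0.   ] F [ 0.5  0.2 -0.7] w 85.9 q7 -0.08
delta mm [ 2.5 -0.9 48.3] turn -0.03
```

carry_out([
  [[0.002,-0.001,0.015],0],
  [[0.002,-0.001,0.03],0],
  [[0.002,-0.001,0.042],0],
  [[0.002,-0.001,0.048],0],
  [[0.002,-0.001,0.048],0],
])

```text
time_s: 17.4
position: [618.8, -170.1, 78.9]
tcp_rot: [-3.141, 0.026, 0.002]
force: [0.3, 0.7, 0.8]
grip_width: 85.6
```

carry_out([
  [[0,0,0],0],
  [[0,0,0],0],
  [[0,0,0],0],
  [[0,0,0],0],
  [[0,0,0],0],
  [[0,0,0],0],
], gripper=1, squeeze=70)

```text
time_s: 18.15
position: [619.1, -170.2, 79.8]
tcp_rot: [3.141, -0.026, 0.0]
force: [-0.8, 0.3, 1.5]
grip_width: 13.0
```

carry_out([
  [[0,0,-0.003],0],
  [[0,0,-0.01],0],
  [[0,0,-0.022],0],
  [[0,0,-0.036],0],
  [[0,0,-0.05],0],
  [[0,0,-0.064],0],
  [[0,0,-0.08],0],
  [[0,0,-0.096],0],
  [[0,0,-0.11],0],
  [[0,0,-0.12],0],
  [[0,0,-0.125],0],
  [[0,0,-0.125],0],
])

```text
time_s: 19.65
position: [619.1, -170.2, 204.6]
tcp_rot: [-3.141, 0.026, -0.0]
force: [-1.0, 0.0, -1.6]
grip_width: 13.2
```

```bash
python3 - <<'E'
from h import *
go(559.6,221,202,84.6)
E
```

```text
t 19.65 pos [ 619.1 -170.2  204.6] yaw -0.95 tilt [0.0001 0.    ] F [-1.   0.  -1.6] w 13.2 q7 -0.04
delta mm [ -65.9 -390.1    2.6] turn -85.55
```

carry_out([
  [[-0.001,-0.006,0],-1],
  [[-0.003,-0.018,0],-4],
  [[-0.006,-0.036,0],-8],
  [[-0.01,-0.06,0],-13],
  [[-0.015,-0.09,0],-19],
  [[-0.021,-0.125,0],-26],
  [[-0.027,-0.16,0],-34],
  [[-0.033,-0.195,0],-42],
  [[-0.039,-0.23,0],-50],
  [[-0.045,-0.265,0],-58],
  [[-0.051,-0.3,0],-65],
  [[-0.056,-0.33,0],-72],
])

```text
time_s: 21.15
position: [567.0, 164.1, 205.1]
tcp_rot: [-2.547, -1.838, -0.001]
force: [0.1, 1.5, -2.3]
grip_width: 12.7
```

carry_out([
  [[-0.0015,-0.0235,0],-5],
  [[-0.003,-0.042,0],-9],
  [[-0.003,-0.054,0],-12],
  [[-0.003,-0.058,0],-13.5],
  [[-0.003,-0.06,0],-13.5],
  [[-0.003,-0.06,0],-13.5],
  [[-0.003,-0.06,0],-13.5],
])

```text
time_s: 22.02
position: [511.3, 177.0, 204.5]
tcp_rot: [2.325, 2.112, 0.0]
force: [0.5, 0.2, -3.0]
grip_width: 13.1
```

```bash
python3 - <<'E'
from h import *
go(559.6,221,202,84.6)
E
```

```text
t 22.02 pos [511.3 177.  204.5] yaw 84.5 tilt [0.0002 0.0001] F [ 0.5  0.2 -3. ] w 13.1 q7 0.58
delta mm [48.4 43.9  2.5] turn -0.1
```

I used the previous call's axes by mistake; it did no harm. Correcting now.

carry_out([
  [[0.006,0.0055,0],0],
  [[0.018,0.0165,0],0],
  [[0.031,0.029,0],0],
  [[0.042,0.0385,0],0],
  [[0.047,0.043,0],0],
  [[0.048,0.044,0],0],
  [[0.048,0.044,0.01],0],
  [[0.048,0.044,0.015],0],
  [[0.048,0.044,0.015],0],
])

```text
time_s: 23.15
position: [558.6, 220.2, 188.7]
tcp_rot: [-2.324, -2.113, 0.003]
force: [-0.3, -0.6, -3.0]
grip_width: 13.0
```

```bash
python3 - <<'E'
from h import *
go(559.6,221,202,84.6)
b=robot.read_camera("side")[120:210,255:375];a=robot.read_camera("top")[165:245,205:312]
f=lambda i,k:cv2.convertScaleAbs(cv2.resize(i,None,fx=6,fy=6,interpolation=cv2.INTER_CUBIC),alpha=k)
cv2.imwrite("pics/i1.png",f(b,1.4))
E
```

```text
t 23.15 pos [558.6 220.2 188.7] yaw 84.55 tilt [-0.0015 -0.001 ] F [-0.3 -0.6 -3. ] w 13.0 q7 0.56
delta mm [  0.8   0.9 -13.3] turn -0.05
```

View pics/i1.png

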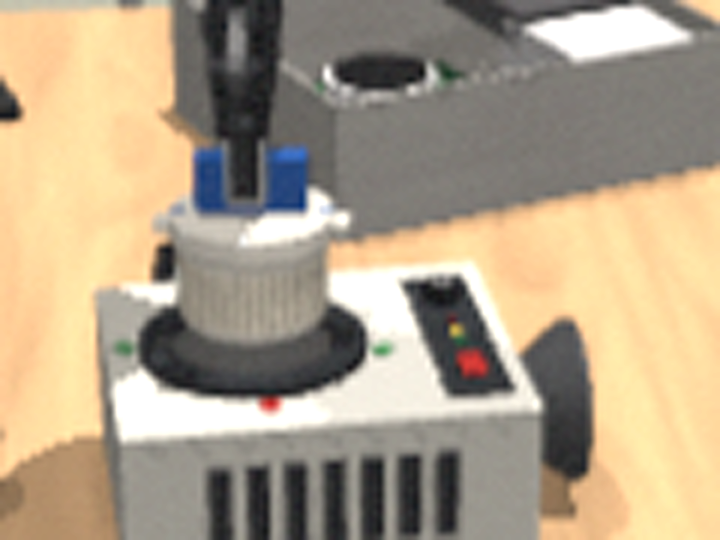

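Bar spans 193–307 (mid 250) and the pads are centred near 246, so the canister axis sits about 1.6 mm further +x than the TCP. Target TCP is about (558, 221).

carry_out([
  [[0,-0.001,0.01],0],
  [[0,-0.001,0.022],0],
  [[0,-0.001,0.034],0],
  [[0,-0.001,0.044],0],
  [[0,-0.001,0.048],0],
  [[0,-0.001,0.048],0],
])

```text
time_s: 24.0
position: [558.0, 221.1, 141.2]
tcp_rot: [-2.324, -2.113, 0.001]
force: [0.5, 0.2, -1.5]
grip_width: 12.3
```

```bash
python3 - <<'E'
from h import *
go(558,221,118,84.6)
E
```

```text
t 24.0 pos [558.  221.1 141.2] yaw 84.56 tilt [-0.0005  0.    ] F [ 0.5  0.2 -1.5] w 12.3 q7 0.51
delta mm [-0.1 -0.  23.2] turn -0.04
```

carry_out([
  [[0,0,0.003],0],
  [[0,0,0.006],0],
  [[0,0,0.009],0],
  [[0,0,0.012],0],
  [[0,0,0.015],0],
  [[0,0,0.017],0],
  [[0,0,0.018],0],
  [[0,0,0.018],0],
])

```text
time_s: 25.0
position: [558.1, 221.1, 123.5]
tcp_rot: [-2.324, -2.113, -0.0]
force: [0.8, -0.4, -2.1]
grip_width: 12.4
```

carry_out([
  [[0,0,0.002],0],
  [[0,0,0.004],0],
  [[0,0,0.006],0],
  [[0,0,0.008],0],
  [[0,0,0.01],0],
  [[0,0,0.012],0],
  [[0,0,0.014],0],
  [[0,0,0.014],0],
])

```text
time_s: 26.0
position: [558.4, 221.3, 111.1]
tcp_rot: [2.324, 2.113, 0.002]
force: [-2.9, -3.3, 8.7]
grip_width: 12.9
```

carry_out([
  [[0,0,0.001],0],
  [[0,0,0.002],0],
  [[0,0,0.0028],0],
  [[0,0,0.0028],0],
])

```text
time_s: 26.5
position: [558.4, 221.3, 108.7]
tcp_rot: [2.324, 2.112, 0.002]
force: [-2.0, -2.0, 10.1]
grip_width: 12.9
```

carry_out([
  [[0.0003,0.0,0],4],
  [[0.0005,0.0001,0],12],
  [[0.0008,0.0002,0],20],
  [[0.001,0.0003,0],28],
  [[0.0011,0.0004,0],36],
  [[0.0012,0.0005,0],44],
  [[0.0013,0.0006,0],52],
  [[0.0014,0.0007,0],60],
  [[0.0015,0.0008,0],68],
  [[0.0015,0.0009,0],75],
  [[0.0015,0.0009,0],80],
  [[0.0015,0.0009,0],80],
])

```text
time_s: 28.0
position: [560.5, 223.4, 109.2]
tcp_rot: [-3.138, -0.125, -0.007]
force: [-1.2, -1.8, 9.1]
grip_width: 12.6
```

```bash
python3 - <<'E'
from h import *
go(559.4,222.6,114,4.6);print(robot.state()['ft_torque'])
E
```

```text
t 28.0 pos [560.5 223.4 109.2] yaw 4.54 tilt [0.0042 0.0013] F [-1.2 -1.8  9.1] w 12.6 q7 -0.65
delta mm [-1.1  0.7 -4.9] turn -0.06
[-0.3106075   0.39753529 -0.03146282]
```

carry_out([
  [[0,0,0.0005],1.5],
  [[0,0,0.0005],3],
  [[0,0,0.0005],4.5],
  [[0,0,0.0005],4.5],
  [[0,0,0.0005],4.5],
])

```text
time_s: 28.62
position: [559.8, 223.6, 108.6]
tcp_rot: [-3.141, -0.007, -0.005]
force: [-2.9, -1.8, 10.6]
grip_width: 13.0
```

```bash
python3 - <<'E'
from h import *
go(559.4,222.6,114,4.6);print(robot.state()['ft_torque'])
E
```

```text
t 28.62 pos [559.8 223.6 108.6] yaw 0.27 tilt [0.0034 0.001 ] F [-2.9 -1.8 10.6] w 13.0 q7 -0.71
delta mm [-0.4  1.  -5.4] turn -4.33
[-0.34745797  0.48596397  0.48701723]
```

The stop is felt (0.49 N m about 4° past square). I'm backing off to square and letting it rise.

carry_out([
  [[0,0,0],-2],
  [[0,0,0],-4.2],
  [[0,0,0],-4.2],
  [[0,0,-0.002],-4.2],
  [[0,0,-0.004],-4.2],
  [[0,0,-0.006],-4.2],
  [[0,0,-0.0075],-4.2],
  [[0,0,-0.0085],-4.2],
  [[0,0,-0.0085],-4.2],
])

```text
time_s: 29.75
position: [560.1, 223.3, 115.6]
tcp_rot: [-3.138, -0.117, -0.004]
force: [-0.9, 0.1, 6.1]
grip_width: 12.8
```

```bash
python3 - <<'E'
from h import *
go(559.4,222.6,115.8,4.6);print(robot.state()['ft_torque'])
E
```

```text
t 29.75 pos [560.1 223.3 115.6] yaw 4.27 tilt [0.0026 0.0018] F [-0.9  0.1  6.1] w 12.8 q7 -0.65
delta mm [-0.8  0.7 -0.2] turn -0.33
[ 0.09751059 -0.10076264 -0.02774083]
```

carry_out([
  [[0,0,-0.0005],-0.3],
  [[0,0,-0.001],-0.3],
  [[0,0,-0.0015],-0.3],
  [[0,0,-0.0018],-0.3],
  [[0,0,-0.0018],-0.3],
])

```text
time_s: 30.38
position: [560.1, 223.4, 115.8]
tcp_rot: [-3.137, -0.125, -0.003]
force: [4.4, 2.7, -3.0]
grip_width: 12.9
```

Held at the locked height (force fell sharply with almost no motion). Releasing.

carry_out([
  [[0,0,0],0],
  [[0,0,0],0],
  [[0,0,0],0],
  [[0,0,0],0],
  [[0,0,-0.01],0],
  [[0,0,-0.03],0],
  [[0,0,-0.06],0],
  [[0,0,-0.1],0],
  [[0,0,-0.14],0],
  [[0,0.05,-0.15],0],
  [[0,0.1,-0.15],0],
  [[0,0.15,-0.15],0],
], gripper=0)

```text
time_s: 31.88
position: [571.2, 71.5, 267.8]
tcp_rot: [3.139, 0.126, 0.003]
force: [1.0, -0.6, -0.3]
grip_width: 85.1
```

carry_out([
  [[0,0.05,0],0],
  [[0,0.1,0],0],
  [[0,0.13,0],0],
  [[0,0.13,0],0],
  [[0,0.13,0],0],
])

```text
time_s: 32.5
position: [581.3, -55.0, 267.1]
tcp_rot: [-3.138, -0.127, -0.001]
force: [-0.7, -0.5, -0.2]
grip_width: 85.2
```

```bash
python3 - <<'E'
from h import *
go(559.4,222.6,115.8,4.6)
b=robot.read_camera("side")[140:310,255:375];a=robot.read_camera("top")[160:240,205:305]
f=lambda i,k,s:cv2.convertScaleAbs(cv2.resize(i,s,interpolation=cv2.INTER_CUBIC),alpha=k)
a=f(a,1.7,(450,360));b=f(b,1.4,(350,496))
cv2.imwrite("pics/j1.png",np.hstack([cv2.copyMakeBorder(a,0,136,0,0,0),b]))
E
```

```text
t 32.5 pos [581.3 -55.  267.1] yaw 4.65 tilt [0.0006 0.0015] F [-0.7 -0.5 -0.2] w 85.2 q7 -0.07
delta mm [   0.6 -278.3  151.7] turn 0.05
```

View pics/j1.png

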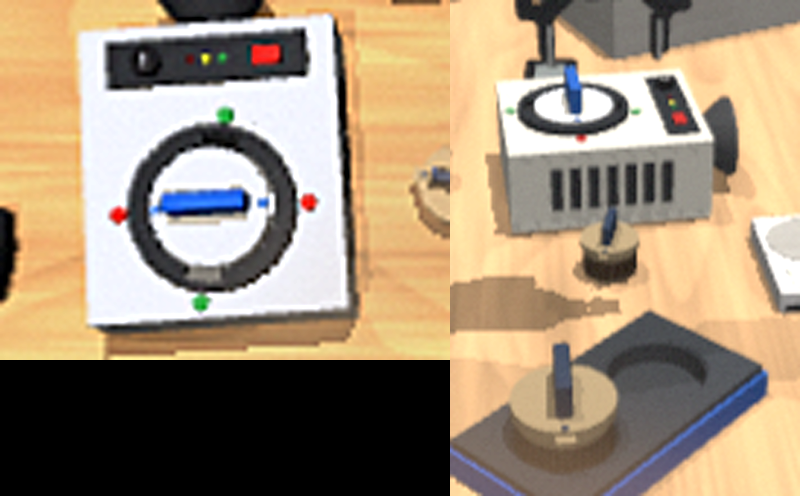

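The final picture shows the fresh canister flush in the collar. Its bar dots, (155,211) and (263,203), line up with the red dots, (118,215) and (308,203), to within about 1°. The spent canister stands upright in the nest.

```bash
python3 -c "
from station import robot
print(robot.close_job())"
```

```text
the job is handed in; nothing more can be done
None
```

I swapped the filter and handed the job in at about 32.6 s of the 58 s allowed.

**Spent canister:** I pressed it about 6.5 mm, turned it 80° anticlockwise and lifted it out. It stayed upright on the way to the free nest, where I lowered it slowly until it touched down at about 6 N, then let go.

**Fresh canister:** I lowered it into the extractor, pressed it about 7 mm and turned it clockwise. I felt the stop at about 0.5 N m, 4° past square, then backed off to square and let it rise.

**Last checks:**
- **Locked:** when I eased off at the locked height, the wrist force went from +6 N to −3 N within 0.2 mm of travel, so the pockets are holding it.
- **Final picture:** the cap looks flush with the collar, the bar is in line with the red marks to within about 1°, and the spent canister stands in its nest.
- **Arm:** the gripper is open and clear of everything. I touched none of the other things on the desk. In the crops I looked at they appear unmoved, but I took no full final view.

**One slip:** while carrying the fresh canister I sent one move in the wrong axes. It shifted the canister about 50 mm to the side in free air and touched nothing, and I corrected it on the next move. No check failed or disagreed.

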